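# Clamp a tin in the drilling jig with the bench key

## Robot

A 7-joint arm with a two-finger parallel gripper is mounted at the origin on the work surface. World frame = base frame: x ahead of the robot, y to its left, z up, the work surface at z = 0. Lengths are in m, angles in degrees, forces in N, time in s.
With the tool pointing down it reaches from about 0.425 to 0.875 m from the base axis. Payload 4.7 kg.
Tool frame: the origin (TCP) lies at the very end of the fingers, on their centre line; the grasp point (between the pads) lies 19 mm behind it (pinch_z is the distance from the TCP to the grasp point, in m); z points along the fingers, y is the direction in which the jaws open and shut (so a half turn about z gives the same grasp; the last joint's range is limited). The gripper opens to 87 mm and grips with 3 to 60 N. Pads are 19 mm wide; open, the fingers measure 117 mm over their backs; the gripper's body (75 mm by 190 mm) begins 51 mm behind the grasp point.
Start: joints at [-75.625, 18.392, -4.016, 83.108, 1.295, 78.541, -3.26], TCP at [0.153, 0.632, 0.223] pointing down, gripper open.
Joint ranges: [-163.93, 163.93], [-17.29, 119.83], [-79.2, 71.16], [3.27, 140.29], [-89.18, 269.18], [5.43, 117.66], [-154.24, 154.24]. Speed limits (degrees/s): [147.25, 147.25, 180, 180, 180, 180, 180].

## Interface

Orientations are given as [roll, pitch, yaw] about the fixed x, y, z axes, in that order (R = Rz(yaw) Ry(pitch) Rx(roll)).
In Python, from cell import get_obs, read_camera, camera_params, sign_off, pinch_z gives the robot as it stands.
- The arm moves only by the shell command python3 -m handwheel 'ROWS' [FORCE]. ROWS is JSON, a list of rows, each a list of 5 numbers: the finger opening in m, from 0 to 0.087, then the shift along the tool's x, y, z in m, then the turn about the tool's z in rad. In form: [[jaw, tx, ty, tz, twist], ...]. A call has 1 to 20 rows; each row is the pose to reach, as a shift and turn from the pose commanded when the call began, along the tool's axes at that moment; what a row does not reach only later rows make up. A row lasts 1/10 s, in which the tool goes at most 50 mm and 8.59 degrees, less where a joint would pass 70% of its speed; a pose out of reach is approached as far as the arm can. A call with a gripper value outside its range is refused whole. The fingers move at their own pace and stop on an object; FORCE is the grip in N (left out, the last holds). Time passes only in rows, so rows that repeat a pose let the fingers close. It gives the time, the measured TCP pose, the force and the opening at its end, in the units of the state.
- get_obs(): the state, without advancing time (a new reading comes with each control period).
- read_camera(name): name is "side" or "top"; returns the picture (420x560x3 uint8, blue, green, red); there is no depth.
- camera_params(name): a dict with "camera_matrix" (3x3 intrinsics, pixels), "R" (3x3) and "t" (3): a world point X has camera coordinates R X + t. Camera axes: x right, y down, z forward; pixel columns grow to the right and rows downward; lengths in m; the calibration is good to about 2 mm. A picture is of the moment at which its call begins. camera_params takes no time and is no camera call.
- sign_off(): hands the job in, once; it reports no verdict.
The state is a dict: "time_s": time; "qpos": joint angles; "joint_velocities": joint speeds; "effort": joint torques, N m; "tool_pos": TCP position; "tool_rot": TCP orientation; "force": force on the tool from outside, world axes, zero at the start; "wrist_torque": the same for the moment, N m; "grip_width": finger opening in m.
Only numpy, scipy, OpenCV 4.12 (cv2) and the standard library are available. Lean on these libraries where they do the work, as an engineer would, in place of code of your own. Each camera call takes 0.05 s, during which the arm holds its last target.

## Task

Gently push the jig's sliding tailstock up to the lying tin and on until the tin is held snugly, without crushing it, between the tailstock and the headstock. Then take the bench key from its block and with it tighten the tailstock's slotted clamp screw clockwise until its head slips, leaving the screw on the headstock and everything else on the bench alone. Finally stand the key back in its block, fully home, and let go.

Things in the scene. Friction and masses are not known exactly. Their poses are not given: they have to be found in the camera images.
- jig: Plywood board fixed to the bench, 395 x 150 x 18 mm. Origin: centre of its underside; +x along its length from the sliding tailstock to the fixed headstock (roughly world +y; place and yaw vary). Headstock: upright wooden wall 90 wide, 25 thick, top 105 mm above the bench, face at jig x = 122 mm; the foot behind it carries another screw. Between the stocks two V saddles carry the tin.
- can: Plain tin lying in the saddles, loose, 73 mm diameter, 108 long, about 90 g; origin at its centre (61.5 mm above the bench), x along its length and the jig's x. At the start 4 to 25 mm short of the headstock; slides along the saddles when pushed. Held snugly: pushed on until it meets the headstock, its centre at jig x = 68 mm.
- tail (a joint): Travel in m of the tailstock carriage along jig +x (to the headstock); range 0 to 0.125; starts at 0 to 0.045; about 8 N of friction, stays where left. It holds the tin against the headstock at 0.097.
- tail_face (a point): Point on the flat front face of the tailstock (an upright wooden wall 90 wide, 25 thick, top 105 mm above the bench), on the tin's axis about 61.5 mm above the bench; it touches the tin's end when 54 mm from the tin's centre. Axes parallel to the jig's.
- tail_back (a point): Middle of the back of that wall, 85 mm above the bench, 25 mm behind the face: a place to push, towards jig +x. Behind the wall a low foot, its top 32 mm above the bench, reaches 92 mm back from the face and carries the clamp screw, whose axis is 60 mm behind the face.
- screw_slot (a point): Centre of the slot's floor in the clamp screw's round steel head, 40 mm above the bench. x along the slot, turning with the head; z up. Head 38 mm wide, top 9 mm above this point; slot 6.5 mm wide, 9 mm deep, closed at its ends by the rim, 32 mm apart. Captive: turns, does not rise or sink.
- spindle (a joint): Turn in rad of the clamp screw's spindle, clockwise from above positive; starts at 0 to 0.25, meets its stop (tight) at 0.9. Turning it takes about 0.06 Nm through the head. A dark pointer tab, 6 mm wide, peeps out 11 mm from under the head and turns with the spindle; at 0 it points to the wall (jig +x).
- slip (a joint): Turn in rad of the clamp screw's head relative to its spindle, clockwise positive, 0 at the start, up to 1.2. When the spindle is at its stop and the torque exceeds about 0.18 Nm the head slips round here and stays. 0.08 or more counts as slipped. Slot direction turns by spindle + slip.
- fixed_screw (a joint): Turn in rad of the headstock's screw, clockwise positive, starts at 0.9 to 1.05; leave it alone.
- fixed_slot (a point): Centre of the slot's floor in the headstock's screw: the same head as the clamp screw's, at jig x = 172 mm, 40 mm above the bench.
- key: Bench key (flat-bladed driver), loose, 160 g, upright in its block; yaw varies. Origin: lower end of the blade; z up to the handle, x along the blade's width. Blade 20 wide, 4 thick (2.8 in the lowest 4 mm), 25 high; shank 12 mm; steel collar 42 mm wide, 65 to 71 mm above the tip; square wooden handle 26 x 26 mm, sides along key x and y, 71 to 151 mm above the tip.
- key_tip (a point): Middle of the lower end of the key's blade.
- key_grip (a point): Middle of the key's handle, 118 mm above the tip: a place to grasp.
- key_block: Dark wooden block fixed to the bench, 85 x 85 x 70 mm high, with a vertical square hole 27 mm wide through its middle; origin: centre of its underside. The key hangs in it by its collar on the top face, tip 5 mm above the bench. Fully home: that, at any yaw. It may stand at the robot's left or right.
- tin_a: Tin standing on the bench, bystander, 73 mm diameter, 108 high, origin under its centre; on the opposite side from the key block.
- tin_b: Tin standing beside the jig's far side, bystander, 66 mm diameter, 90 high, origin under its centre.
- tin_c: Tin standing at the back right, bystander, 73 mm diameter, 108 high, origin under its centre.
- tin_d: Larger tin standing at the back left, bystander, 85 mm diameter, 118 high, origin under its centre.
- hammer: Hammer lying at the back beyond the jig, bystander.
- pliers: Dark steel pliers lying near the robot on its right, bystander, 150 mm long.
- offcut: Wood offcut lying near the robot on its left, bystander, 130 x 60 x 22 mm.
Not all that is in view belongs to the job. What is shaped like the key but red, turquoise or yellow is not meant.

How it is judged (in metres and radians):
On the way, in this order (a step that is already met when the one before it is completed fails the run):
1. the tin is held between tailstock and headstock (x of can in the frame of jig above 0.065 m and distance between tail_face and can below 0.057 m), for 0.2 s.
2. with the key's blade in the slot, the clamp screw is turned to its stop and its head slips (value of joint spindle above 0.86 rad and value of joint slip above 0.08 rad and distance between key_tip and screw_slot below 0.009 m).
At the end, for the whole second after the job is handed in: Tin in the saddles, under 3 mm from the headstock and 4 mm from the tailstock; clamp spindle past 0.86 rad, its head slipped 0.08 rad or more; key at rest in its block, within 10 mm of its axis, tip under 9 mm above the bench, tilt under 0.08 rad (x of can in the frame of jig above 0.065 m and distance between tail_face and can below 0.058 m and angle between the x axis of can and the x axis of jig, either way round below 0.06 rad and value of joint spindle above 0.86 rad and value of joint slip above 0.08 rad and horizontal distance between key and key_block below 0.01 m and height (world z) of key below 0.009 m and angle between key's own z axis and vertical below 0.08 rad and linear speed of key below 0.02 m/s); the robot touches nothing.
It fails at once if the tin is crushed (over 60 N) (contact force between can and anything else above 60 N).
It fails at once if the headstock's screw is turned (below 0.8 or above 1.15 rad) (value of joint fixed_screw below 0.8 rad or value of joint fixed_screw above 1.15 rad).
It fails at once if a bystander is moved over 30 mm (distance of any of tin_a, tin_b, tin_c, tin_d, hammer, pliers, offcut from where it was at the start of the episode above 0.03 m).
It also fails if it takes over 69 s, if anything falls off the work surface, if the arm or the gripper's body presses on something with over 40 N, if the wrist force passes 120 N, or if a joint passes its speed limit or range.

## Working session

There is one attempt and no reset: what is moved stays moved. The work goes in short steps, Python scripts to look and compute and a shell command to move; the robot and the scene stay as the last step left them, time stands still between calls to the robot, and variables do not carry over. Pictures are saved under pics/ and viewed, and the job is handed in when it is done.

```bash
mkdir -p pics; ls
python3 - <<'E'
from cell import *
import cv2
print(get_obs(), pinch_z)
for n in("side","top"):
    p=camera_params(n);print(n,p)
    cv2.imwrite(f"pics/{n}0.png",read_camera(n))
E
```

```text
pics
{'time_s': 0.0, 'qpos': array([-75.62472805,  18.43899136,  -4.01392284,  83.17421594,
         1.29666076,  78.54143208,  -3.25814255]), 'joint_velocities': array([ 0.03803416,  0.02246738, -0.01131768,  0.05129717, -0.04401776,
       -0.02057639, -0.02948651]), 'effort': array([ 2.49964833e-04, -4.91278660e+01, -4.03638314e-01, -3.12526023e+01,
       -6.38427841e-02,  4.36007779e-02,  1.70398771e-04]), 'tool_pos': array([0.15243042, 0.63130627, 0.2214681 ]), 'tool_rot': array([-1.79890689e+02,  7.89463138e-03,  1.66435132e+02]), 'force': array([ 0.95163968, -0.06293147,  0.07880667]), 'wrist_torque': array([-0.03337991,  0.0142164 ,  0.03963034]), 'grip_width': 0.08708871430618001} 0.0187
side {'camera_matrix': array([[432.48735903,   0.        , 284.98759236],
       [  0.        , 432.48735903, 211.97867726],
       [  0.        ,   0.        ,   1.        ]]), 'R': array([[ 0.95037523, -0.31096033,  0.00951784],
       [-0.1663308 , -0.53372811, -0.82913712],
       [ 0.2629087 ,  0.78640827, -0.55896426]]), 't': array([-0.48607631,  0.18723251,  0.90297881])}
top {'camera_matrix': array([[443.63162693,   0.        , 279.15221543],
       [  0.        , 443.63162693, 213.62195177],
       [  0.        ,   0.        ,   1.        ]]), 'R': array([[ 0.01392213, -0.99989665, -0.0035873 ],
       [-0.99606538, -0.01355458, -0.08757877],
       [ 0.08752109,  0.00479247, -0.99615114]]), 't': array([0.03425485, 0.5305477 , 1.14923069])}
```

View pics/side0.png

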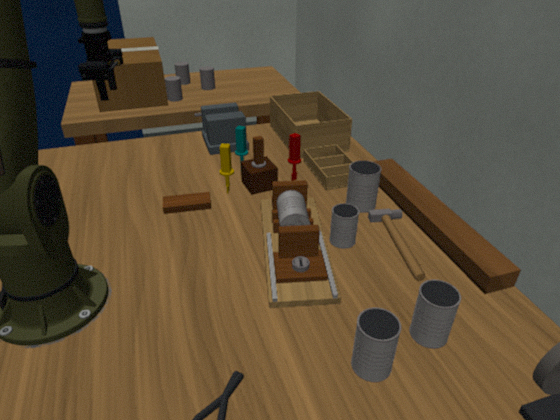

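View pics/top0.png

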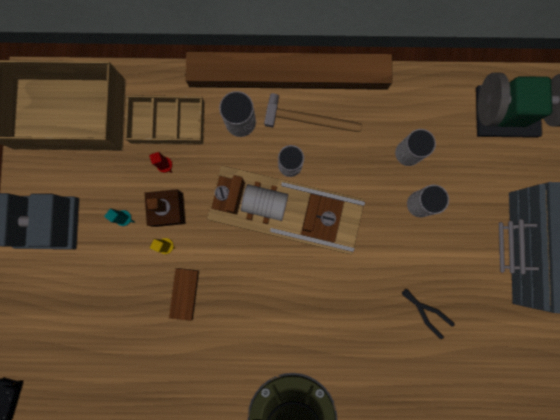

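Run:
```python
import cv2
t=cv2.imread("pics/top0.png");s=cv2.imread("pics/side0.png")
cv2.imwrite("pics/tz.png",cv2.resize(t[140:270,95:375],None,fx=2.85,fy=2.85,interpolation=cv2.INTER_CUBIC))
cv2.imwrite("pics/sz.png",cv2.resize(s[110:310,200:370],None,fx=3,fy=3,interpolation=cv2.INTER_CUBIC))
```

```text
(no output)
```

View pics/tz.png

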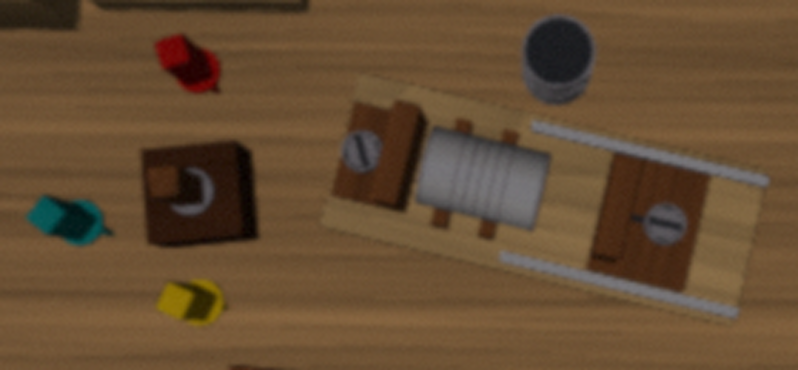

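View pics/sz.png

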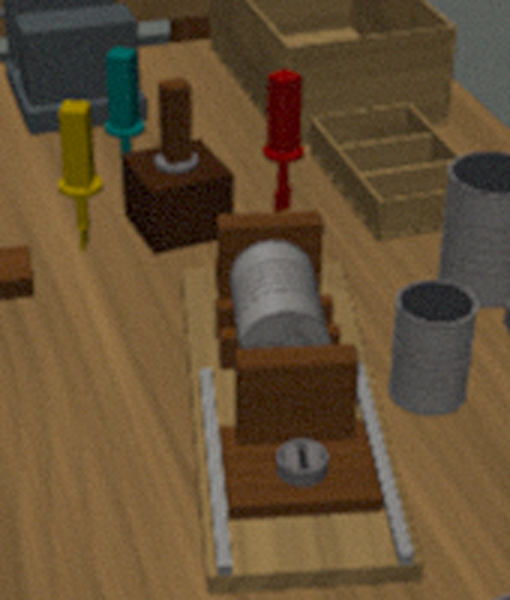

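```bash
cat > h.py <<'E'
import numpy as np,cv2
from cell import camera_params
P={n:camera_params(n) for n in("side","top")}
def ray(n,uv):
    p=P[n];R=np.array(p["R"]);t=np.array(p["t"])
    d=R.T@np.linalg.inv(p["camera_matrix"])@np.array([uv[0],uv[1],1.]);return -R.T@t,d
def plane(n,uv,z):
    c,d=ray(n,uv);return c+d*(z-c[2])/d[2]
def tri(us,ut):
    (c1,d1),(c2,d2)=ray("side",us),ray("top",ut)
    A=np.stack([d1,-d2],1);x=np.linalg.lstsq(A,c2-c1,rcond=None)[0]
    a,b=c1+d1*x[0],c2+d2*x[1];return (a+b)/2,np.linalg.norm(a-b)
def proj(n,X):
    p=P[n];c=np.array(p["R"])@np.array(X)+p["t"];q=p["camera_matrix"]@c;return q[:2]/q[2]
def pic(img,x0,y0,x1,y1,f,out):
    c=cv2.resize(img[y0:y1,x0:x1],None,fx=f,fy=f,interpolation=cv2.INTER_CUBIC);c=cv2.convertScaleAbs(c,alpha=1.6)
    s=max(1,f)
    for x in range((x0+9)//10*10,x1,10): cv2.putText(c,str(x),(int((x-x0)*f),10),0,.35,(255,255,255),1);cv2.line(c,(int((x-x0+.5)*f),12),(int((x-x0+.5)*f),18),(255,255,255),1)
    for y in range((y0+9)//10*10,y1,10): cv2.putText(c,str(y),(0,int((y-y0+.5)*f)),0,.35,(255,255,255),1)
    cv2.imwrite(out,c)
E
python3 - <<'E'
from h import *
t=cv2.imread("pics/top0.png");s=cv2.imread("pics/side0.png")
pic(t,135,180,195,235,10,"pics/tk.png");pic(s,235,130,285,195,9,"pics/sk.png")
pic(t,200,155,375,260,4.5,"pics/tj.png")
E
```

```text
(no output)
```

View pics/tk.png

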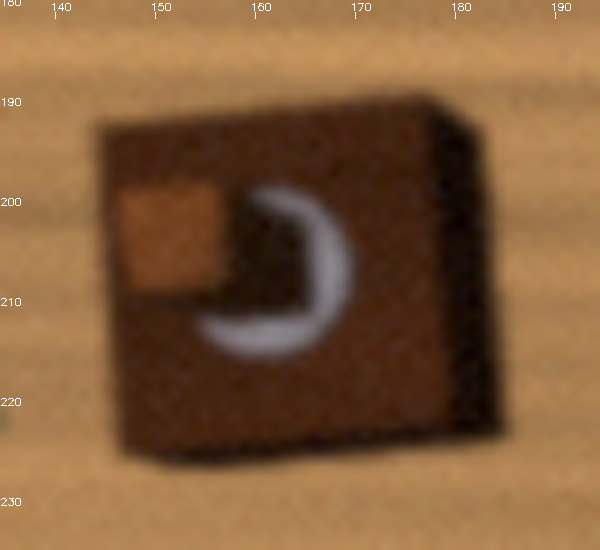

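View pics/sk.png

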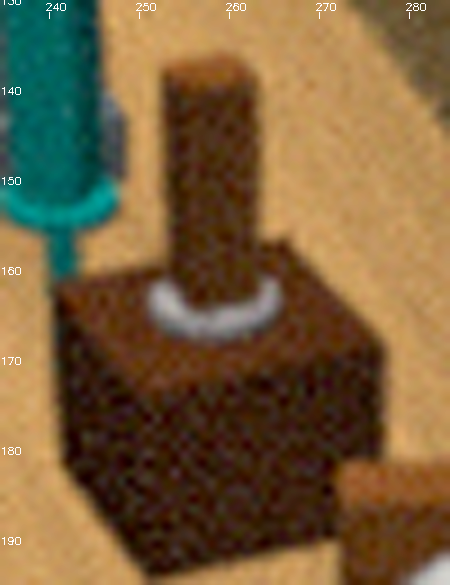

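View pics/tj.png

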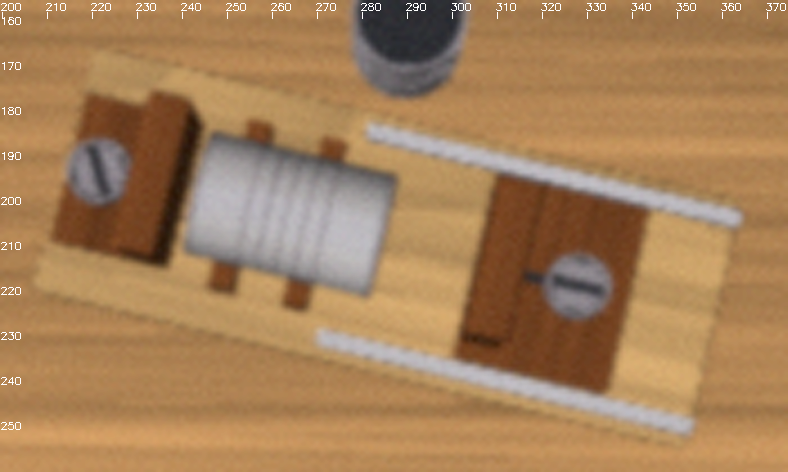

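Run:
```python
from h import *
np.set_printoptions(precision=4,suppress=True)
def T(n,s,t): print(n,*tri(s,t))
T("handle top",(256.7,137.3),(151.3,203.2))
T("collar",(257.5,163.2),(160.6,206.6))
T("tail screw head",(300.5,264),(327,218.3))
# block top corners: top view
T("blk TR/..",(250.5,173.5),(179,222.5)); T("blk",(276.2,168.5),(177,189.5)); T("blk",(240.5,161.5),(146.5,225))
for c in [(147,198.3),(156.3,198.2),(157,208.6),(147.8,209.2)]: print("h",plane("top",c,.156))
for c in [(144.5,192.5),(177,189.5),(179.5,222.5),(146.5,225.3)]: print("b",plane("top",c,.07))
for c in [(219.5,167),(363,201.5),(352,253.5),(207,219)]: print("jig",plane("top",c,.018))
for c in [(310,194.5),(343,201.5),(334,242),(300,234)]: print("tailfoot z32",plane("top",c,.032))
print("slot ends",plane("top",(322.3,217),.049),plane("top",(332,219.3),.049))
print("ptr",plane("top",(315,216.3),.034), "scr",plane("top",(327,218.3),.049))
print("fixed",plane("top",(220.8,193),.049))
```

```text
handle top [0.5384 0.3428 0.1531] 0.0016345063739613068
collar [0.5388 0.3432 0.0703] 0.0019201300993722352
tail screw head [ 0.5189 -0.0837  0.0373] 0.0014056177409300019
blk TR/.. [0.5021 0.2952 0.0669] 0.004046227327516028
blk [0.5841 0.304  0.0656] 0.0013924226152062591
blk [0.4936 0.3783 0.0653] 0.0018561949683006606
h [0.5503 0.3523 0.156 ]
h [0.5509 0.3304 0.156 ]
h [0.5263 0.3278 0.156 ]
h [0.5246 0.3494 0.156 ]
b [0.5753 0.3856 0.07  ]
b [0.5842 0.3028 0.07  ]
b [0.4999 0.2936 0.07  ]
b [0.4916 0.3771 0.07  ]
jig [0.6538 0.2033 0.018 ]
jig [ 0.5659 -0.181   0.018 ]
jig [ 0.4277 -0.1517  0.018 ]
jig [0.5136 0.2329 0.018 ]
tailfoot z32 [ 0.5809 -0.039   0.032 ]
tailfoot z32 [ 0.5635 -0.1258  0.032 ]
tailfoot z32 [ 0.4569 -0.1025  0.032 ]
tailfoot z32 [ 0.4766 -0.0137  0.032 ]
slot ends [ 0.5205 -0.0701  0.049 ] [ 0.5149 -0.0952  0.049 ]
ptr [ 0.5233 -0.0524  0.034 ] scr [ 0.5173 -0.0823  0.049 ]
fixed [0.5795 0.1937 0.049 ]
```

```bash
cat >> h.py <<'E'
def go(x,y,z,yaw=None):
    "tool-axis shift from the measured pose to a world target"
    from cell import get_obs
    o=get_obs();p=np.array(o["tool_pos"]);r=np.radians(o["tool_rot"][2])
    d=np.array([x,y,z])-p
    tw=0 if yaw is None else -np.radians((yaw-o["tool_rot"][2]+180)%360-180)
    print("t",round(o["time_s"],2),"pos",p.round(4),"rot",np.round(o["tool_rot"],2),"F",np.round(o["force"],1),"w",round(o["grip_width"],4))
    print("rows: tx %.4f ty %.4f tz %.4f tw %.4f"%(d[0]*np.cos(r)+d[1]*np.sin(r),d[0]*np.sin(r)-d[1]*np.cos(r),-d[2],tw))
E
python3 -m handwheel '[[0,-0.326,-0.2115,0,0],[0,-0.326,-0.2115,0,0],[0,-0.326,-0.2115,0,0],[0,-0.326,-0.2115,0,0],[0,-0.326,-0.2115,0,0],[0,-0.326,-0.2115,0,0],[0,-0.326,-0.2115,0,0],[0,-0.326,-0.2115,0,0],[0,-0.52,-0.6015,0,-0.014],[0,-0.52,-0.6015,0,-0.014],[0,-0.52,-0.6015,0,-0.014],[0,-0.52,-0.6015,0,-0.014],[0,-0.52,-0.6015,0,-0.014],[0,-0.52,-0.6015,0,-0.014],[0,-0.52,-0.6015,0,-0.014],[0,-0.52,-0.6015,0,-0.014],[0,-0.52,-0.6015,0,-0.014],[0,-0.52,-0.6015,0,-0.014],[0,-0.52,-0.6015,0,-0.014],[0,-0.52,-0.6015,0,-0.014]]' 20
python3 -c "
from h import *
go(.5176,-.0746,.082,167.25)"
```

```text
time_s: 2.1
tool_pos: [0.5167, -0.0731, 0.2221]
tool_rot: [180.0, -0.1, 167.4]
force: [0.8, -0.2, 0.6]
grip_width: 0.0002
t 2.1 pos [ 0.5167 -0.0731  0.2221] rot [ 1.7996e+02 -6.0000e-02  1.6736e+02] F [ 0.8 -0.2  0.6] w 0.0002
rows: tx -0.0012 ty -0.0013 tz 0.1401 tw 0.0020
```

Descend behind the wall, then look.

```bash
python3 -m handwheel '[[0,-0.001,-0.003,0.05,0],[0,-0.001,-0.003,0.1,0],[0,-0.001,-0.003,0.138,0],[0,-0.001,-0.003,0.138,0],[0,-0.001,-0.003,0.138,0]]'
python3 -c "
from h import *
from cell import read_camera
pic(read_camera('top'),200,155,375,260,4.5,'pics/t1.png')
pic(read_camera('side'),230,160,360,310,4,'pics/s1.png')"
```

```text
time_s: 2.6
tool_pos: [0.5174, -0.0767, 0.085]
tool_rot: [-180.0, -0.0, 167.4]
force: [0.5, -0.4, -0.0]
grip_width: 0.0004
```

View pics/s1.png

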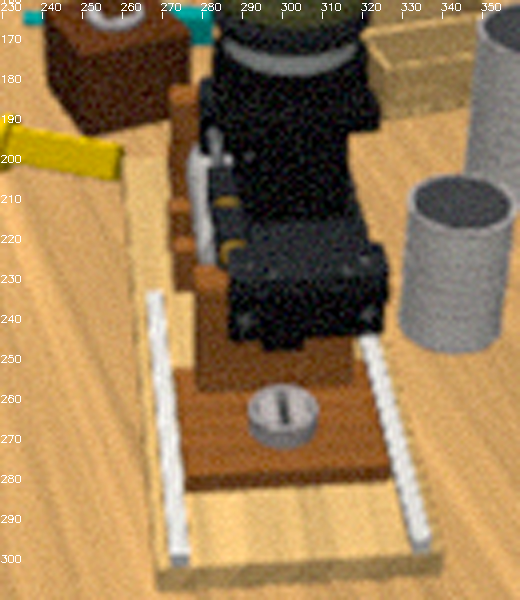

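View pics/t1.png

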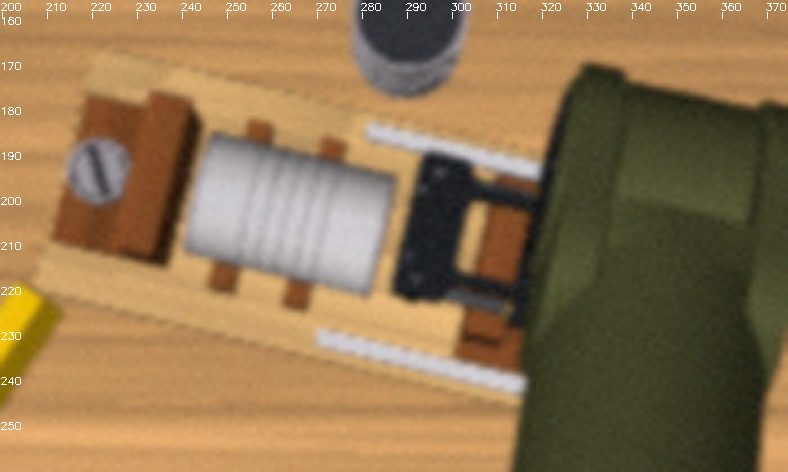

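```bash
python3 -c "
from h import *
from cell import read_camera
cv2.imwrite('pics/t2.png',read_camera('top'))
cv2.imwrite('pics/s2.png',read_camera('side'))"
```

```text
(no output)
```

View pics/t2.png

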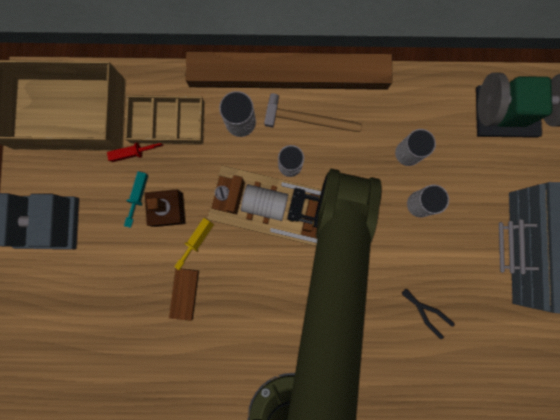

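View pics/s2.png

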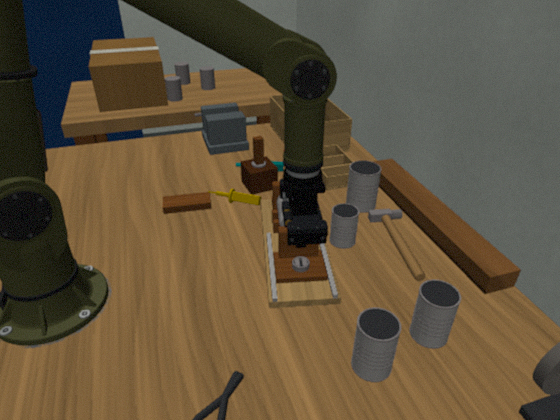

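```bash
python3 -m handwheel '[[0,0,0.005,0,0],[0,0,0.009,0,0],[0,0,0.012,0,0],[0,0,0.015,0,0],[0,0,0.018,0,0],[0,0,0.021,0,0],[0,0,0.025,0,0],[0,0,0.029,0,0],[0,0,0.033,0,0],[0,0,0.037,0,0],[0,0,0.041,0,0],[0,0,0.045,0,0],[0,0,0.049,0,0],[0,0,0.053,0,0],[0,0,0.056,0,0],[0,0,0.059,0,0],[0,0,0.062,0,0],[0,0,0.062,0,0]]'
python3 -c "
from h import *
from cell import read_camera
pic(read_camera('top'),200,155,375,260,4.5,'pics/t3.png')
pic(read_camera('side'),230,160,360,310,4,'pics/s3.png')"
```

```text
time_s: 4.6
tool_pos: [0.5302, -0.0209, 0.0846]
tool_rot: [-179.8, -0.0, 167.1]
force: [-2.3, -6.9, 3.5]
grip_width: 0.0005
```

View pics/s3.png

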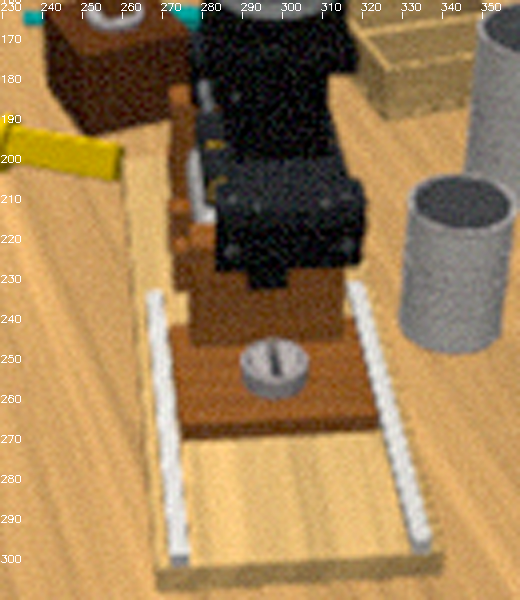

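View pics/t3.png

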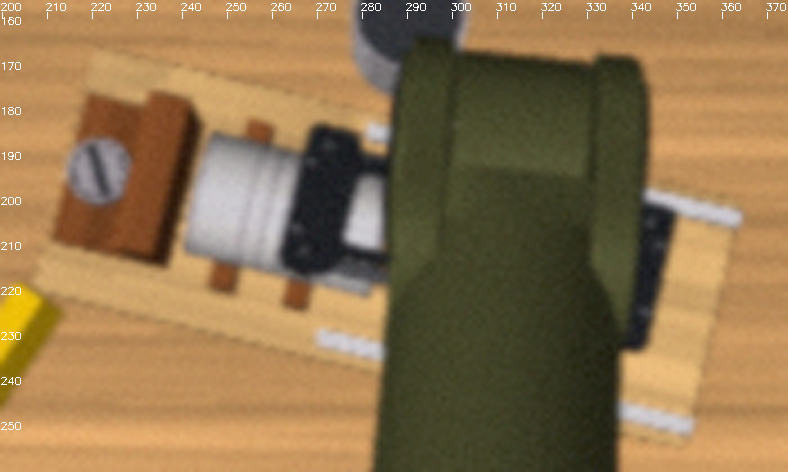

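```bash
python3 -c "
from h import *
for p in [(300.5,264),(297,251)]: 
  q=plane('side',p,.049)[:2]-[.5403,.0259]; print(q@[.2207,.9753], q@[-.9753,.2207])
"
python3 -m handwheel '[[0,0,0.003,0,0],[0,0,0.006,0,0],[0,0,0.009,0,0],[0,0,0.012,0,0],[0,0,0.012,0,0]]'
python3 -m handwheel '[[0,0,0.002,0,0],[0,0,0.004,0,0],[0,0,0.006,0,0],[0,0,0.006,0,0]]'
```

```text
-0.12497822699501093 -0.0020331990420724855
-0.08029206006881229 0.00034591950184448847
time_s: 5.2
tool_pos: [0.5329, -0.0092, 0.0846]
tool_rot: [-179.8, -0.0, 167.1]
force: [-1.9, -6.6, 3.0]
grip_width: 0.0005
time_s: 5.6
tool_pos: [0.5339, -0.0047, 0.0846]
tool_rot: [-179.7, -0.1, 167.1]
force: [-3.4, -8.5, 4.3]
grip_width: 0.0002
```

```bash
python3 -m handwheel '[[0,0,0.001,0,0],[0,0,0.002,0,0],[0,0,0.002,0,0]]'
python3 -m handwheel '[[0,0,0.001,0,0],[0,0,0.002,0,0],[0,0,0.002,0,0]]'
python3 -c "
from h import *
from cell import read_camera
pic(read_camera('top'),200,155,375,260,4.5,'pics/t4.png')"
```

```text
time_s: 5.9
tool_pos: [0.5343, -0.003, 0.0846]
tool_rot: [-179.7, -0.1, 167.1]
force: [-3.1, -9.8, 4.0]
grip_width: 0.0006
time_s: 6.2
tool_pos: [0.5347, -0.0011, 0.0846]
tool_rot: [-179.7, -0.1, 167.1]
force: [-3.3, -8.6, 4.9]
grip_width: 0.0003
```

View pics/t4.png

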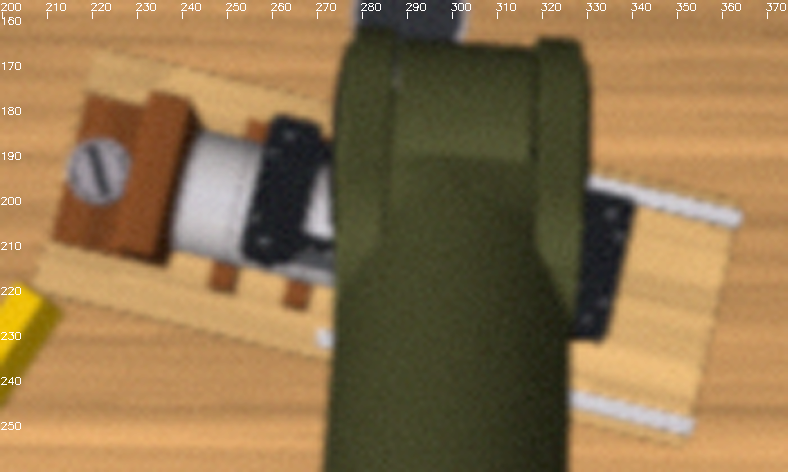

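```bash
python3 -m handwheel '[[0,0,0.001,0,0],[0,0,0.002,0,0],[0,0,0.002,0,0]]'
python3 -m handwheel '[[0,0,0.001,0,0],[0,0,0.002,0,0],[0,0,0.002,0,0]]'
```

```text
time_s: 6.55
tool_pos: [0.5352, 0.0008, 0.0846]
tool_rot: [-179.7, -0.1, 167.1]
force: [-3.2, -9.2, 4.8]
grip_width: 0.0006
time_s: 6.85
tool_pos: [0.5356, 0.0028, 0.0846]
tool_rot: [-179.7, -0.1, 167.1]
force: [-2.5, -9.2, 5.1]
grip_width: 0.0006
```

```bash
python3 -m handwheel '[[0,0,0.001,0,0],[0,0,0.0015,0,0],[0,0,0.0015,0,0]]'
python3 -m handwheel '[[0,0,0.001,0,0],[0,0,0.0015,0,0],[0,0,0.0015,0,0]]'
```

```text
time_s: 7.15
tool_pos: [0.5358, 0.0036, 0.0846]
tool_rot: [-179.6, -0.1, 167.0]
force: [-3.9, -10.4, 5.4]
grip_width: 0.0006
time_s: 7.45
tool_pos: [0.5358, 0.0037, 0.0846]
tool_rot: [-179.5, -0.1, 167.0]
force: [-4.8, -13.5, 6.4]
grip_width: 0.0003
```

```bash
python3 -m handwheel '[[0,0,0.001,0,0],[0,0,0.002,0,0],[0,0,0.002,0,0],[0,0,0.002,0,0]]'
python3 -m handwheel '[[0,0,-0.004,0,0],[0,0,-0.01,0,0],[0,0,-0.02,0,0],[0,0,-0.03,0,0],[0,0,-0.03,-0.05,0],[0,0,-0.03,-0.1,0],[0,0,-0.03,-0.14,0],[0,0,-0.03,-0.14,0]]'
python3 -c "
from h import *
go(.538,.341,.23,184.7)
go(.44,.15,.23,184.7)"
```

```text
time_s: 7.85
tool_pos: [0.5358, 0.0037, 0.0846]
tool_rot: [-179.4, -0.1, 166.9]
force: [-5.9, -15.7, 7.3]
grip_width: 0.0004
time_s: 8.65
tool_pos: [0.5347, -0.0169, 0.2308]
tool_rot: [179.7, 0.6, 167.2]
force: [0.3, -0.2, -0.9]
grip_width: 0.0006
t 8.65 pos [ 0.5347 -0.0169  0.2308] rot [179.73   0.59 167.24] F [ 0.3 -0.2 -0.9] w 0.0006
rows: tx 0.0758 ty 0.3497 tz 0.0008 tw -0.3048
t 8.65 pos [ 0.5347 -0.0169  0.2308] rot [179.73   0.59 167.24] F [ 0.3 -0.2 -0.9] w 0.0006
rows: tx 0.1292 ty 0.1418 tz 0.0008 tw -0.3048
```

```bash
python3 -m handwheel '[[0.07,0.01,0.05,0,-0.1],[0.07,0.02,0.1,0,-0.2],[0.07,0.033,0.15,0,-0.305],[0.07,0.044,0.2,0,-0.305],[0.07,0.055,0.25,0,-0.305],[0.07,0.065,0.3,0,-0.305],[0.07,0.076,0.35,0,-0.305],[0.07,0.076,0.35,0,-0.305],[0.07,0.076,0.35,0,-0.305],[0.07,0.076,0.35,0,-0.305]]'
python3 -c "
from h import *
from cell import read_camera,get_obs
print(get_obs()['qpos'])
pic(read_camera('top'),200,155,375,260,4.5,'pics/t5.png')
pic(read_camera('side'),200,120,360,310,3,'pics/s5.png')
go(.538,.341,.104,184.7)"
```

```text
time_s: 9.65
tool_pos: [0.5348, 0.3396, 0.2239]
tool_rot: [-179.9, -0.0, -175.4]
force: [0.2, -1.4, -0.2]
grip_width: 0.0677
[-49.6106352   16.59744156  18.32193794  86.19124331  -5.18339588
  78.12987812  63.69439533]
t 9.75 pos [0.5353 0.3389 0.2246] rot [-1.7995e+02  2.0000e-02 -1.7548e+02] F [0.3 0.7 0.5] w 0.0695
rows: tx -0.0029 ty 0.0018 tz 0.1206 tw -0.0032
```

View pics/s5.png

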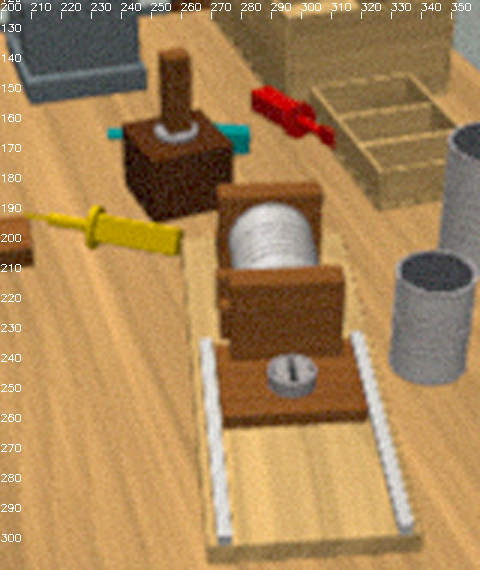

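View pics/t5.png

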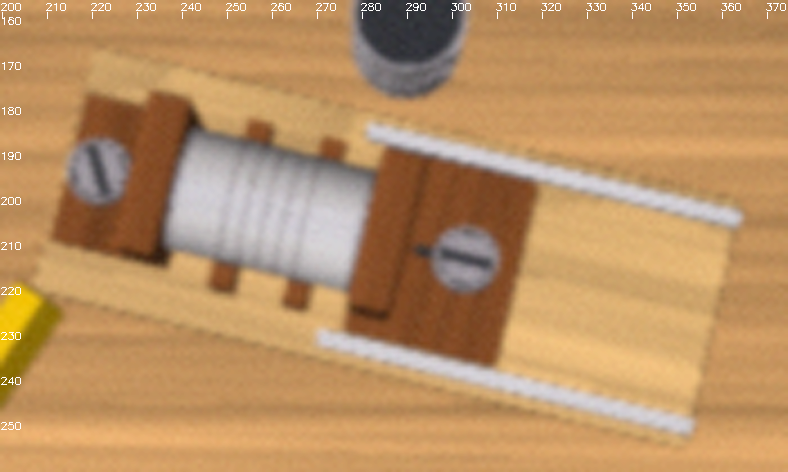

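```bash
python3 -m handwheel '[[0.07,-0.003,0.002,0.04,0],[0.07,-0.003,0.002,0.08,0],[0.07,-0.003,0.002,0.12,0],[0.07,-0.003,0.002,0.12,0],[0.07,-0.003,0.002,0.12,0]]'
python3 -c "
from h import *
from cell import read_camera
pic(read_camera('top'),100,150,260,260,5,'pics/t6.png')
pic(read_camera('side'),200,80,340,220,4,'pics/s6.png')
go(.538,.341,.104,184.7)"
```

```text
time_s: 10.25
tool_pos: [0.5377, 0.3425, 0.1053]
tool_rot: [-180.0, -0.0, -175.4]
force: [0.3, 0.6, 0.4]
grip_width: 0.0696
t 10.35 pos [0.5391 0.3441 0.1077] rot [ 179.86    0.23 -175.36] F [0.1 0.4 0.6] w 0.0696
rows: tx 0.0014 ty -0.0030 tz 0.0037 tw -0.0010
```

View pics/s6.png

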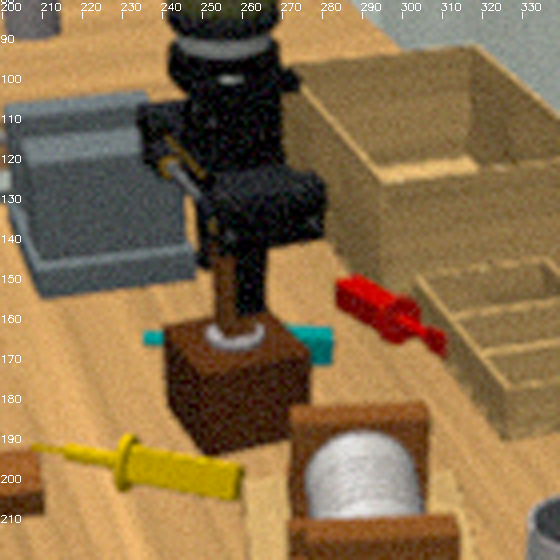

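View pics/t6.png

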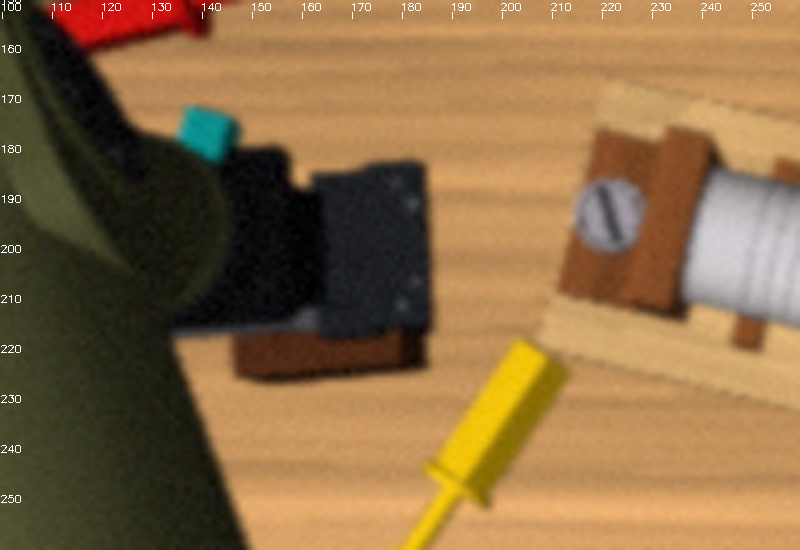

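```bash
python3 -c "
from h import *
for dy in (-.05,-.035,0,.035,.05): print(dy,proj('side',(.539,.342+dy,.106)),proj('side',(.539,.342+dy,.15)))
"
```

```text
-0.05 [262.34446002 159.95603647] [262.0288077  145.62771245]
-0.035 [260.91789979 157.63402275] [260.57616183 143.39878111]
0 [257.69359978 152.38582594] [257.29502812 138.3642287 ]
0.035 [254.60775943 147.36300007] [254.15755081 133.55010183]
0.05 [253.32545201 145.27578681] [252.85457787 131.55082775]
```

```bash
python3 -m handwheel '[[0.05,0.0,-0.001,0.002,0],[0.03,0.0,-0.001,0.002,0],[0.02,0.0,-0.001,0.002,0],[0.01,0.0,-0.001,0.002,0],[0.01,0.0,-0.001,0.002,0],[0.01,0.0,-0.001,0.002,0],[0.01,0.0,-0.001,0.002,0]]' 45
python3 -m handwheel '[[0.01,0.0,0,-0.03,0],[0.01,0.0,0,-0.06,0],[0.01,0.0,0,-0.09,0],[0.01,0.0,0,-0.13,0],[0.01,0.0,0,-0.13,0],[0.01,0.0,0,-0.13,0]]'
python3 -c "
from h import *
from cell import read_camera
pic(read_camera('side'),200,50,310,200,4,'pics/s7.png')
pic(read_camera('top'),100,150,260,260,5,'pics/t7.png')
go(.538,.341,.104,184.7)"
```

```text
time_s: 11.05
tool_pos: [0.5373, 0.3423, 0.1025]
tool_rot: [-180.0, -0.0, -175.3]
force: [-0.2, -2.1, 0.5]
grip_width: 0.0256
time_s: 11.65
tool_pos: [0.5375, 0.3432, 0.2331]
tool_rot: [179.9, 0.1, -175.3]
force: [-0.3, -0.7, -2.7]
grip_width: 0.0259
t 11.75 pos [0.5363 0.3425 0.2307] rot [-1.7992e+02 -1.5000e-01 -1.7528e+02] F [-0.5 -0.4 -1.5] w 0.0259
rows: tx -0.0016 ty -0.0016 tz 0.1267 tw 0.0003
```

View pics/s7.png

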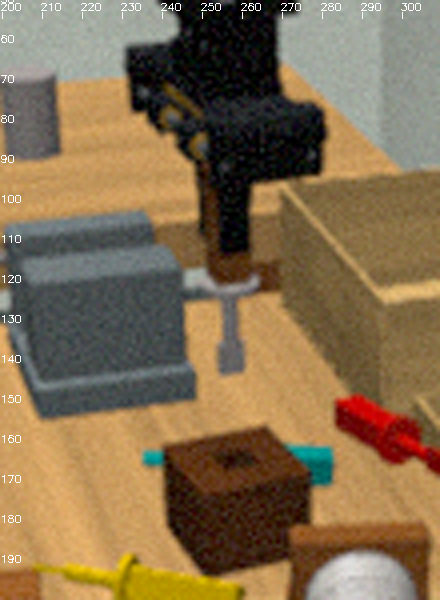

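View pics/t7.png

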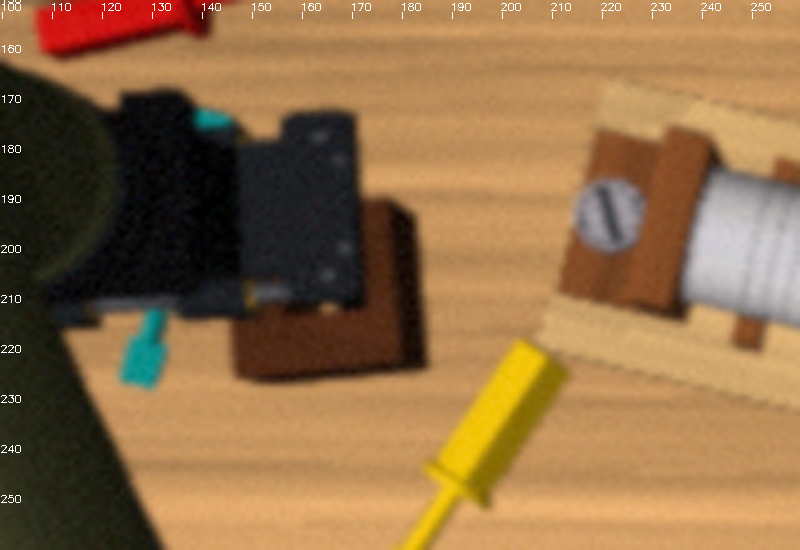

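```bash
cat >> h.py <<'E'
def head(img,n,c,r):
    "centre of grey head and its dark slot near pixel c"
    x0,y0=int(c[0]-r),int(c[1]-r);k=8
    a=cv2.resize(img[y0:y0+2*r,x0:x0+2*r],None,fx=k,fy=k,interpolation=cv2.INTER_CUBIC)
    a=cv2.GaussianBlur(a,(0,0),4)
    hsv=cv2.cvtColor(a,cv2.COLOR_BGR2HSV)
    m=((hsv[...,1]<75)&(hsv[...,2]>60)).astype(np.uint8)
    nl,lab,st,ce=cv2.connectedComponentsWithStats(m)
    i=1+np.argmax(st[1:,4]);m=(lab==i).astype(np.uint8)
    cs,_=cv2.findContours(m,cv2.RETR_EXTERNAL,cv2.CHAIN_APPROX_NONE)
    hull=cv2.convexHull(max(cs,key=cv2.contourArea));e=cv2.fitEllipse(hull)
    f=np.zeros_like(m);cv2.fillPoly(f,[hull],1)
    g=a.max(2);ker=np.ones((2*k,2*k),np.uint8);fi=cv2.erode(f,ker)
    thr=np.median(g[fi>0])*.72;s=((g<thr)&(fi>0)).astype(np.uint8)
    nl,lab,st,ce=cv2.connectedComponentsWithStats(s)
    j=1+np.argmax(st[1:,4]);ys,xs=np.nonzero(lab==j)
    P_=np.stack([xs,ys],1).astype(float);mu=P_.mean(0);w,v=np.linalg.eigh(np.cov((P_-mu).T))
    conv=lambda q:(np.array(q)+.5)/k-.5+[x0,y0]
    L=2*np.sqrt(w[1])*.8;ends=[conv(mu-L*v[:,1]),conv(mu+L*v[:,1])]
    vis=a.copy();cv2.polylines(vis,[hull],True,(0,255,0),1);cv2.circle(vis,tuple(int(q) for q in mu),3,(0,0,255),-1)
    for q in (mu-L*v[:,1],mu+L*v[:,1]):cv2.circle(vis,tuple(int(z) for z in q),3,(255,0,0),-1)
    return conv(e[0]),conv(mu),ends,vis
E
python3 - <<'E'
from h import *
from cell import read_camera
np.set_printoptions(precision=4,suppress=True)
V=[]
for n,c in(("top",(302,213)),("side",(297,245))):
  im=np.mean([read_camera(n) for _ in range(3)],0).astype(np.uint8)
  e,mu,ends,v=head(im,n,c,13 if n=='top' else 12);V.append(cv2.resize(v,(380,380)))
  print(n,"ellipse",e,"slot",mu)
  a,b=[plane(n,q,.049)[:2] for q in ends];d=a-b;
  print("  head",plane(n,e,.049),"slotpix",plane(n,mu,.049),"ang",np.degrees(np.arctan2(d[1],d[0]))%180)
cv2.imwrite("pics/head.png",cv2.hconcat(V))
E
```

```text
top ellipse [302.8791 212.1669] slot [302.8605 211.9641]
  head [ 0.5324 -0.0199  0.049 ] slotpix [ 0.5329 -0.0198  0.049 ] ang 76.48309395921153
side ellipse [296.7953 244.6317] slot [297.1086 243.8689]
  head [ 0.5295 -0.0305  0.049 ] slotpix [ 0.5311 -0.028   0.049 ] ang 77.21039892665203
```

View pics/head.png

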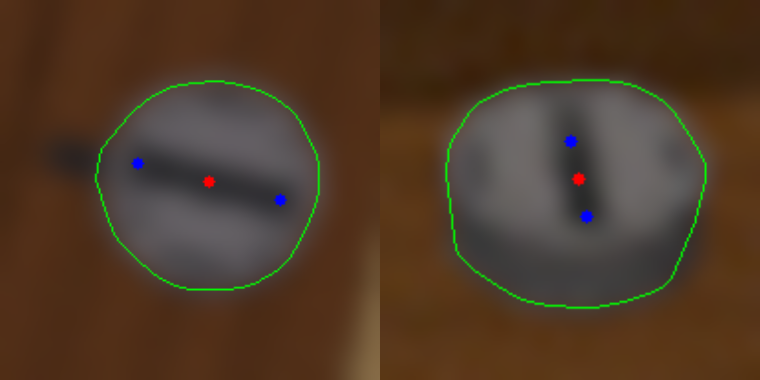

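```bash
python3 -c "
from h import *
go(.5329,-.0198,.232,76.9)"
python3 -m handwheel '[[0.01,0.0,-0.04,-0.01,0.145],[0.01,0.0,-0.07,-0.01,0.29],[0.01,0.01,-0.1,-0.01,0.435],[0.01,0.015,-0.13,-0.01,0.58],[0.01,0.02,-0.16,-0.01,0.725],[0.01,0.02,-0.19,-0.01,0.87],[0.01,0.025,-0.22,-0.01,1.015],[0.01,0.03,-0.25,-0.01,1.16],[0.01,0.03,-0.28,-0.01,1.305],[0.01,0.03,-0.31,-0.01,1.45],[0.01,0.033,-0.34,-0.01,1.595],[0.01,0.033,-0.361,-0.01,1.74],[0.01,0.033,-0.361,0,1.88],[0.01,0.033,-0.361,0,1.88],[0.01,0.033,-0.361,0,1.88],[0.01,0.033,-0.361,0,1.88]]'
python3 -c "
from h import *
go(.5329,-.0198,.165,76.9)"
```

```text
t 12.05 pos [0.5369 0.3427 0.2317] rot [-1.7996e+02 -7.0000e-02 -1.7529e+02] F [-0.3  0.1 -1.9] w 0.0257
rows: tx 0.0338 ty -0.3609 tz -0.0003 tw 1.8817
time_s: 13.65
tool_pos: [0.5342, -0.0188, 0.2328]
tool_rot: [180.0, -0.0, 77.2]
force: [0.1, 0.7, -0.7]
grip_width: 0.0255
t 13.65 pos [ 0.5342 -0.0188  0.2328] rot [ 1.7999e+02 -2.0000e-02  7.7210e+01] F [ 0.1  0.7 -0.7] w 0.0255
rows: tx -0.0013 ty -0.0010 tz 0.0678 tw 0.0054
```

```bash
python3 -m handwheel '[[0.01,-0.001,-0.001,0.03,0.004],[0.01,-0.001,-0.001,0.06,0.004],[0.01,-0.001,-0.001,0.068,0.004],[0.01,-0.001,-0.001,0.068,0.004],[0.01,-0.001,-0.001,0.068,0.004]]'
python3 -c "
from h import *
from cell import read_camera
im=np.mean([read_camera('side') for _ in range(3)],0).astype(np.uint8)
cv2.imwrite('pics/s8raw.png',im)
pic(im,260,190,335,270,7,'pics/s8.png')
go(.5329,-.0198,.165,76.9)"
```

```text
time_s: 14.15
tool_pos: [0.5338, -0.0202, 0.1659]
tool_rot: [179.9, -0.0, 76.8]
force: [0.3, -0.7, -1.9]
grip_width: 0.026
t 14.3 pos [ 0.5339 -0.0203  0.1661] rot [ 1.7986e+02 -6.0000e-02  7.6790e+01] F [-0.2  0.3 -1.1] w 0.0259
rows: tx 0.0002 ty -0.0011 tz 0.0011 tw -0.0019
```

View pics/s8.png

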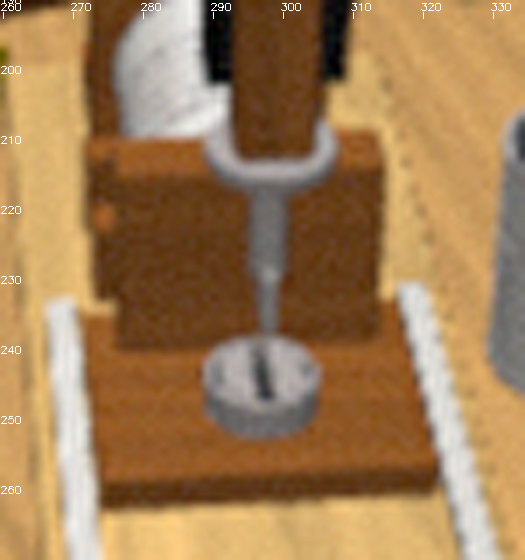

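```bash
python3 -c "
from h import *
im=cv2.imread('pics/s8raw.png')
for r in range(220,240): 
  print(r, im[r,291:304].max(1))
uy=np.array([-.975,.2224,0])
q=plane('side',(297.0,238),.0685);print(q,q@uy)
print(proj('side',(.5339,-.0203,.0685)),proj('side',(.5339,-.0203,.049)))
"
```

```text
220 [63 67 67 64 60 64 69 68 67 63 58 67 69]
221 [65 65 66 65 57 62 69 70 71 58 59 65 61]
222 [62 65 66 59 60 64 72 70 66 59 54 64 67]
223 [60 60 61 64 58 63 68 72 70 58 55 63 59]
224 [62 62 59 63 60 63 70 69 68 57 54 63 60]
225 [62 61 61 58 59 62 67 68 66 59 58 63 64]
226 [60 60 62 63 63 61 68 73 67 59 57 66 63]
227 [63 61 65 60 61 66 71 71 65 58 57 63 64]
228 [61 61 60 62 61 62 76 89 73 60 59 63 60]
229 [61 63 63 58 63 61 79 91 86 62 55 63 60]
230 [61 61 63 62 63 58 70 80 72 60 59 64 63]
231 [64 62 64 62 63 60 62 69 68 62 61 61 63]
232 [64 63 59 62 63 62 63 70 69 67 65 68 62]
233 [63 66 65 63 64 60 64 71 66 67 69 68 66]
234 [65 62 68 63 67 65 68 71 69 65 67 64 67]
235 [67 73 68 65 69 66 68 69 68 65 65 65 65]
236 [67 68 71 65 67 64 63 68 65 64 62 63 63]
237 [62 63 66 64 65 70 69 67 67 61 60 60 59]
238 [64 72 82 83 79 80 82 85 91 87 76 67 66]
239 [ 84  93  97 106  93  80  79  97 114 104  96  93  88]
[ 0.52926438 -0.03096829  0.0685    ] -0.5229201234680848
[297.35911174 234.92034945] [297.14399423 241.66287165]
```

```bash
python3 -c "
from h import *
im=cv2.imread('pics/s8raw.png').astype(float)
a=im[:,:,0]/im[:,:,2]
for r in range(208,240):
  w=np.clip(a[r,288:307]-.45,0,None); print(r,round((w*np.arange(288,307)).sum()/w.sum(),2),(a[r,291:304]*100).astype(int))
e,mu,ends,v=head(im.astype(np.uint8),'side',(297,247),12);print(e,mu,ends)
for zz in (.145,.1,.0685,.049,.04):print(zz,proj('side',(.5339,-.0203,zz)),proj('side',(.5329,-.0198,zz)))
"
```

```text
208 294.3 [93 89 57 23 20 33 21 28 26 33 26 25 24]
209 294.72 [94 90 62 15 20 27 34 23 34 31 19 24 21]
210 295.75 [97 91 70 24 11 15 17 15 14 20 12 26 12]
211 295.98 [94 91 79 35 20 25 12 27 29 22 30 23 22]
212 297.32 [96 93 90 64 53 54 59 64 61 63 63 62 69]
213 297.96 [96 96 94 89 88 89 90 90 91 91 92 92 92]
214 298.3 [97 95 94 98 96 93 97 94 92 94 96 97 97]
215 298.39 [ 76  89 100  96  96  95  95  94  94  92  95  95  97]
216 298.44 [38 65 76 89 95 96 89 92 94 95 94 95 91]
217 298.3 [20 36 41 55 76 88 95 96 92 93 76 68 54]
218 297.94 [ 22  24  18  25  57  84 100  95  95  89  50  30  26]
219 297.85 [21 30 29 17 54 87 95 91 94 84 42 14 11]
220 297.85 [15 28 28 20 55 90 95 94 95 82 48 23 31]
221 297.94 [30 23 22 27 56 91 95 94 94 93 50 16 22]
222 297.75 [24 29 31 22 65 93 97 94 96 89 38 21 40]
223 297.74 [31 20 14 32 63 92 97 95 92 87 45 31 16]
224 297.68 [ 29  25  23  30  63  93 100  94  97  80  31  28  25]
225 297.73 [29 24 24 13 59 95 95 97 96 81 39 25 31]
226 297.65 [16 20 24 33 65 93 95 93 92 81 38 27 20]
227 297.61 [30 21 18 21 70 93 95 94 98 79 38 25 26]
228 297.7 [24 24 11 33 6
[... 463 characters left out ...]
4 36 48 71 89 64 31 30 16 15]
238 296.91 [35 50 71 79 84 82 86 91 90 81 64 44 24]
239 296.62 [79 86 91 93 97 95 93 93 94 96 90 82 56]
[296.87497997 243.803936  ] [297.13790036 243.94461744] [array([296.6784586 , 241.56368632]), array([297.59734211, 246.32554855])]
0.145 [298.25088788 206.96902062] [297.74373963 206.92377145]
0.1 [297.7168062  223.70897578] [297.22285873 223.66265317]
0.0685 [297.35911174 234.92034945] [296.87400325 234.87337464]
0.049 [297.14399423 241.66287165] [296.6642007  241.61553039]
0.04 [297.04628297 244.72547815] [296.56890342 244.67797683]<string>:4: RuntimeWarning: divide by zero encountered in divide
<string>:4: RuntimeWarning: invalid value encountered in divide
```

```bash
python3 -m handwheel '[[0.01,-0.001,-0.0013,0.005,0],[0.01,-0.001,-0.0013,0.01,0],[0.01,-0.001,-0.0013,0.014,0],[0.01,-0.001,-0.0013,0.018,0],[0.01,-0.001,-0.0013,0.021,0],[0.01,-0.001,-0.0013,0.024,0],[0.01,-0.001,-0.0013,0.024,0],[0.01,-0.001,-0.0013,0.024,0]]'
python3 -c "
from h import *
from cell import read_camera
im=np.mean([read_camera('side') for _ in range(2)],0).astype(np.uint8)
pic(im,260,190,335,270,7,'pics/s9.png')
go(.5324,-.021,.1375,76.9)"
```

```text
time_s: 15.1
tool_pos: [0.5317, -0.0212, 0.1405]
tool_rot: [179.9, 0.0, 76.8]
force: [1.6, -0.7, -1.8]
grip_width: 0.0254
t 15.2 pos [ 0.5317 -0.0211  0.1406] rot [179.94  -0.    76.77] F [ 1.9 -0.5 -2.3] w 0.026
rows: tx 0.0003 ty 0.0006 tz 0.0031 tw -0.0023
```

View pics/s9.png

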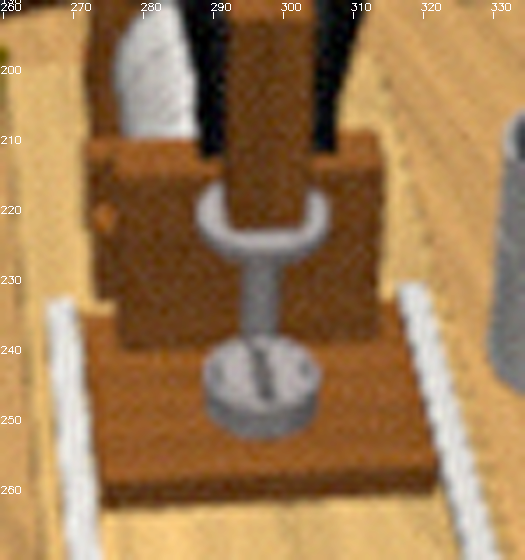

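```bash
python3 -m handwheel '[[0.01,0,0,0.003,0],[0.01,0,0,0.006,0],[0.01,0,0,0.006,0],[0.01,0,0,0.006,0]]'
python3 -c "
from h import *
from cell import read_camera
im=np.mean([read_camera('side') for _ in range(3)],0).astype(np.uint8)
pic(im,280,205,315,255,12,'pics/s10.png')
for z in (.04,.043,.049,.068,.108,.111):print(z,proj('side',(.5317,-.0211,z)))
go(.5324,-.021,.1375,76.9)"
```

```text
time_s: 15.6
tool_pos: [0.532, -0.0212, 0.137]
tool_rot: [179.9, -0.1, 76.8]
force: [-2.6, -0.2, 14.3]
grip_width: 0.0258
0.04 [296.26715052 245.10649064]
0.043 [296.29834745 244.08844573]
0.049 [296.36105557 242.04210055]
0.068 [296.56243945 235.47036937]
0.108 [297.00088247 221.16272142]
0.111 [297.03458547 220.06289641]
t 15.75 pos [ 0.532  -0.0211  0.137 ] rot [ 1.7995e+02 -8.0000e-02  7.6760e+01] F [-3.1 -0.4 14.6] w 0.0256
rows: tx 0.0002 ty 0.0003 tz -0.0005 tw -0.0025
```

View pics/s10.png

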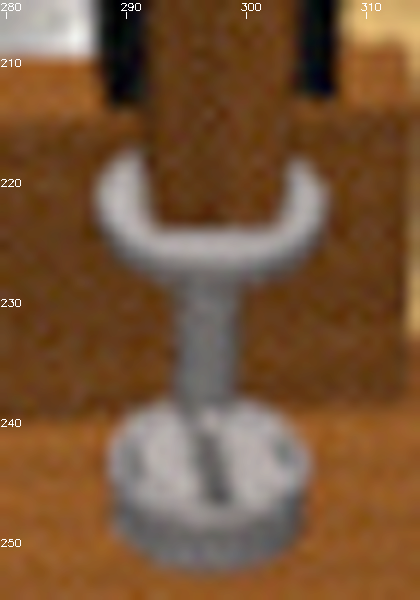

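```bash
python3 -m handwheel '[[0.01,0,0,-0.003,0.05],[0.01,0,0,-0.003,0.15],[0.01,0,0,-0.003,0.25],[0.01,0,0,-0.003,0.35],[0.01,0,0,-0.003,0.45],[0.01,0,0,-0.003,0.5],[0.01,0,0,-0.003,0.5]]' 55
python3 -c "
from h import *
from cell import read_camera,get_obs
print(get_obs()['wrist_torque'])
im=np.mean([read_camera('side') for _ in range(3)],0).astype(np.uint8)
pic(im,260,190,335,270,7,'pics/s11.png')
go(.5324,-.021,.1375,76.9)"
```

```text
time_s: 16.45
tool_pos: [0.5329, -0.0217, 0.1384]
tool_rot: [179.8, -0.1, 48.1]
force: [3.5, -1.8, 1.0]
grip_width: 0.0259
[-0.68907613 -1.02590225  0.02182287]
t 16.6 pos [ 0.5328 -0.0217  0.1383] rot [ 1.7982e+02 -1.0000e-01  4.8170e+01] F [ 5.4 -2.   2.4] w 0.0257
rows: tx 0.0003 ty -0.0008 tz 0.0008 tw -0.5015
```

View pics/s11.png

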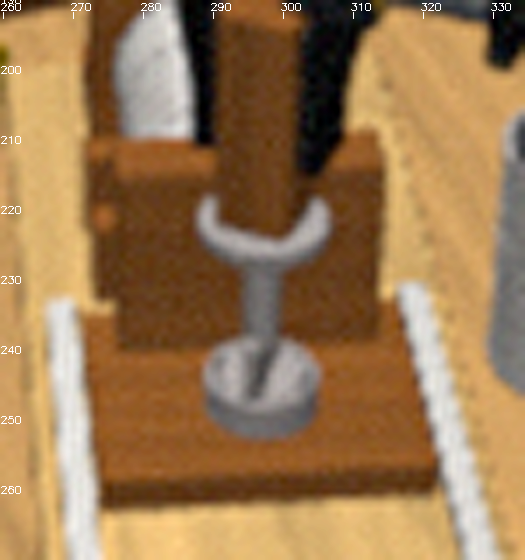

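```bash
python3 -m handwheel '[[0.01,0,0,0,0.1],[0.01,0,0,0,0.2],[0.01,0,0,0,0.3],[0.01,0,0,0,0.4],[0.01,0,0,0,0.45],[0.01,0,0,0,0.5],[0.01,0,0,0,0.5]]'
python3 -c "
from cell import *;print(get_obs()['wrist_torque'])"
python3 -m handwheel '[[0.01,0,0,0,0.06],[0.01,0,0,0,0.12],[0.01,0,0,0,0.18],[0.01,0,0,0,0.24],[0.01,0,0,0,0.3],[0.01,0,0,0,0.3]]'
python3 -c "
from h import *
from cell import read_camera,get_obs
print(get_obs()['wrist_torque'])
im=np.mean([read_camera('side') for _ in range(3)],0).astype(np.uint8)
pic(im,260,190,335,270,7,'pics/s12.png')
go(.5324,-.021,.1375,76.9)"
```

```text
time_s: 17.3
tool_pos: [0.5326, -0.0221, 0.1381]
tool_rot: [179.9, -0.1, 19.4]
force: [4.8, -2.5, 1.3]
grip_width: 0.0258
[-1.12216137 -1.40092401  0.09902723]
time_s: 17.9
tool_pos: [0.5325, -0.0223, 0.1381]
tool_rot: [179.9, -0.1, 2.3]
force: [3.6, -4.5, 2.0]
grip_width: 0.0254
[-1.17196081 -1.27808911  0.13271676]
t 18.05 pos [ 0.5324 -0.0223  0.1381] rot [ 1.799e+02 -1.500e-01  2.320e+00] F [ 4.1 -2.6  2. ] w 0.0259
rows: tx 0.0000 ty -0.0013 tz 0.0006 tw -1.3016
```

View pics/s12.png

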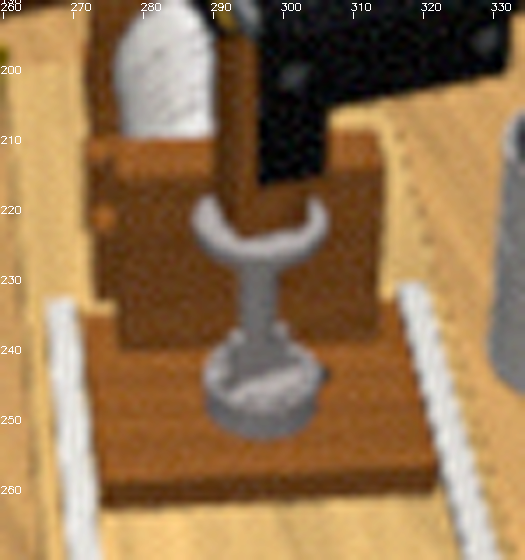

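```bash
python3 -m handwheel '[[0.01,0,0,0,0.06],[0.01,0,0,0,0.12],[0.01,0,0,0,0.18],[0.01,0,0,0,0.24]]'
python3 -c "
from cell import *;print(get_obs()['wrist_torque'])"
python3 -m handwheel '[[0.01,0,0,0,-0.04],[0.01,0,0,0,-0.08],[0.01,0,0,0,-0.08]]'
python3 -m handwheel '[[0.01,0,0,-0.02,0],[0.01,0,0,-0.05,0],[0.01,0,0,-0.09,0],[0.01,0,0,-0.09,0],[0.01,0,0,-0.09,0]]'
python3 -c "
from h import *
from cell import read_camera,get_obs
im=np.mean([read_camera('side') for _ in range(3)],0).astype(np.uint8)
pic(im,260,150,335,270,5,'pics/s13.png')
e,mu,ends,v=head(im,'side',(297,247),12);
a,b=[plane('side',q,.049)[:2] for q in ends];d=a-b;print('slot ang',np.degrees(np.arctan2(d[1],d[0]))%180)
cv2.imwrite('pics/h13.png',v)
go(.5324,-.021,.1375,76.9)"
```

```text
time_s: 18.45
tool_pos: [0.5324, -0.0223, 0.1381]
tool_rot: [179.9, -0.2, -11.6]
force: [4.2, -3.4, 2.3]
grip_width: 0.0261
[-1.13062929 -1.14124016  0.22221839]
time_s: 18.75
tool_pos: [0.5308, -0.0219, 0.1374]
tool_rot: [179.9, 0.1, -6.9]
force: [1.6, -3.7, 0.7]
grip_width: 0.026
time_s: 19.25
tool_pos: [0.5303, -0.0201, 0.2272]
tool_rot: [-179.9, 0.1, -6.9]
force: [-1.4, -0.2, -1.8]
grip_width: 0.0257
slot ang 33.88177481638607
t 19.4 pos [ 0.5297 -0.0205  0.2257] rot [179.98   0.24  -6.87] F [-0.8  0.2 -1.7] w 0.0257
rows: tx 0.0028 ty 0.0001 tz 0.0882 tw -1.4621
```

View pics/s13.png

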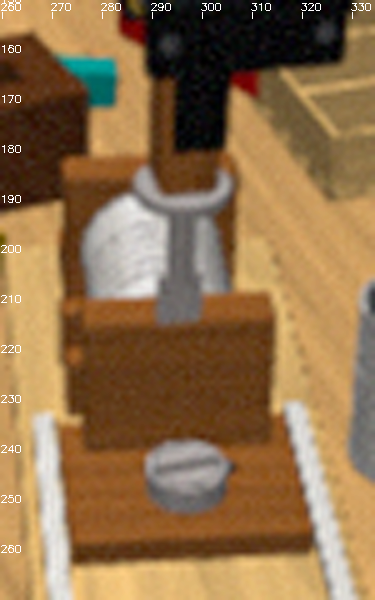

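View pics/h13.png

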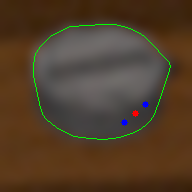

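```bash
python3 -c "
from h import *
a=plane('side',(291,244.6),.049);b=plane('side',(302.5,241),.049);d=(b-a)[:2];print('slot',np.degrees(np.arctan2(d[1],d[0]))%180)
p=plane('side',(305.3,243.3),.034);c=plane('side',(296.8,243.4),.049);print('ptr',p,c)
go(.5378,.3423,.24,184.7)
go(.44,.16,.24,95)
"
```

```text
slot 9.025329672859842
ptr [ 0.55694492 -0.01391308  0.034     ] [ 0.53098338 -0.02618247  0.049     ]
t 19.4 pos [ 0.5297 -0.0205  0.2257] rot [179.98   0.24  -6.87] F [-0.8  0.2 -1.7] w 0.0257
rows: tx -0.0354 ty -0.3612 tz -0.0143 tw 2.9396
t 19.4 pos [ 0.5297 -0.0205  0.2257] rot [179.98   0.24  -6.87] F [-0.8  0.2 -1.7] w 0.0257
rows: tx -0.1106 ty -0.1685 tz -0.0143 tw -1.7780
```

```bash
python3 -c "
from h import *
go(.538,.3405,.235,96.1)
"
python3 -m handwheel '[[0.01,-0.005,-0.02,-0.01,-0.145],[0.01,-0.01,-0.05,-0.01,-0.29],[0.01,-0.01,-0.08,-0.01,-0.435],[0.01,-0.015,-0.11,-0.01,-0.58],[0.01,-0.015,-0.14,-0.01,-0.725],[0.01,-0.02,-0.17,-0.01,-0.87],[0.01,-0.02,-0.2,-0.01,-1.015],[0.01,-0.025,-0.23,-0.01,-1.16],[0.01,-0.03,-0.26,-0.01,-1.305],[0.01,-0.03,-0.29,-0.01,-1.45],[0.01,-0.035,-0.32,-0.01,-1.595],[0.01,-0.035,-0.34,-0.01,-1.74],[0.01,-0.035,-0.359,-0.01,-1.8],[0.01,-0.035,-0.359,-0.01,-1.8],[0.01,-0.035,-0.359,-0.01,-1.8],[0.01,-0.035,-0.359,-0.01,-1.8]]'
python3 -c "
from h import *
from cell import read_camera
im=np.mean([read_camera('side') for _ in range(3)],0).astype(np.uint8)
cv2.imwrite('pics/s14r.png',im)
pic(im,225,70,300,200,4.5,'pics/s14.png')
im=np.mean([read_camera('top') for _ in range(2)],0).astype(np.uint8)
pic(im,200,155,375,260,4.5,'pics/t14.png')
go(.538,.3405,.235,96.1)"
```

```text
t 19.4 pos [ 0.5297 -0.0205  0.2257] rot [179.98   0.24  -6.87] F [-0.8  0.2 -1.7] w 0.0257
rows: tx -0.0350 ty -0.3594 tz -0.0093 tw -1.7972
time_s: 21.0
tool_pos: [0.5397, 0.3376, 0.2369]
tool_rot: [-179.9, 0.1, 96.1]
force: [0.2, -0.2, -2.2]
grip_width: 0.0254
t 21.25 pos [0.5398 0.3388 0.2379] rot [ 1.7999e+02 -2.0000e-02  9.6170e+01] F [-0.3 -0.2 -0.9] w 0.0258
rows: tx 0.0019 ty -0.0016 tz 0.0029 tw 0.0012
```

View pics/s14.png

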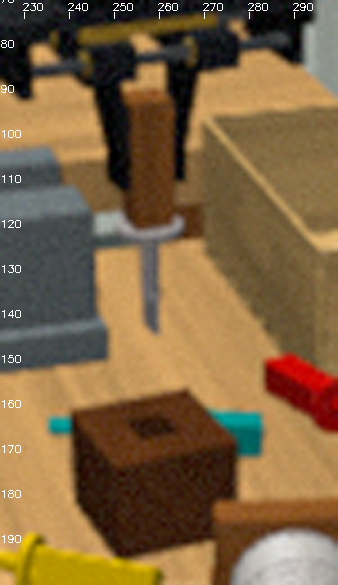

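View pics/t14.png

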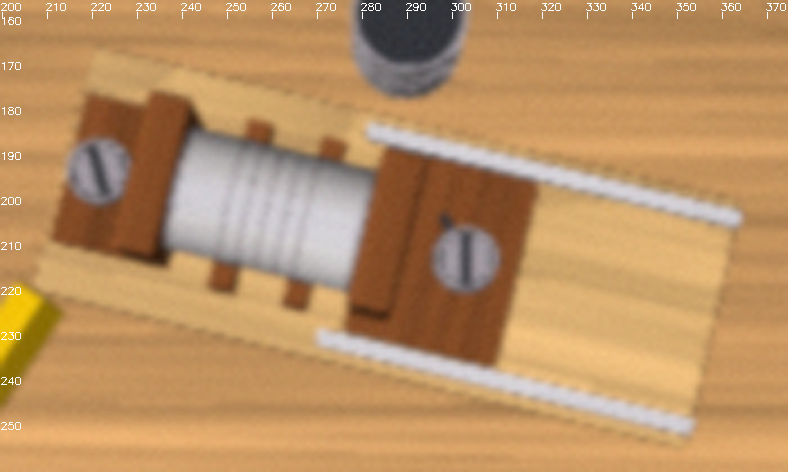

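```bash
python3 -c "
from h import *
print(plane('side',(256.8,165.3),.07),plane('side',(256.8,165.3),.067))
for z in(.2,.14,.07):print(z,proj('side',(.5398,.3388,z)))
im=cv2.imread('pics/s14r.png').astype(float)
hsv=cv2.cvtColor(im.astype(np.uint8),cv2.COLOR_BGR2HSV)
for r in range(122,146,2):print(r,hsv[r,248:268,1])
for r in range(158,172):print(r,im[r,245:270].max(1).astype(int))
"
```

```text
[0.53259737 0.33185798 0.07      ] [0.53399445 0.33737355 0.067     ]
0.2 [257.40104581 122.12831293]
0.14 [257.95106238 142.02071791]
0.07 [258.55609678 163.90294802]
122 [ 12  22  18   9   8   7  16  18  15  12  12  15  15  13  11   9  52 150
 230 187]
124 [ 25  20  19  35  60  72  76  67  49   8   8  26  97 123 139 139 139 132
 141 128]
126 [132 141 135 135 133 135 141 129  66  23   4  18 116 141 134 138 136 133
 138 137]
128 [134 137 127 135 139 137 136 131  84   8   4   9 112 142 139 135 135 134
 134 133]
130 [138 129 131 137 138 136 137 130  85  12   4   5 114 137 139 135 134 132
 136 136]
132 [129 130 133 136 134 138 129 131  86  15  13  21 113 144 135 139 135 141
 137 139]
134 [140 137 136 136 135 135 134 128  96  15  12  13 101 144 138 135 135 134
 135 135]
136 [138 137 140 134 143 131 136 128 120  30   4   8  97 132 140 138 133 137
 130 139]
138 [134 141 139 136 136 134 135 133 122  51   0  13 103 135 131 134 140 135
 138 134]
140 [132 135 134 139 137 134 142 136 117  55   5  13 105 140 133 135 135 134
 138 133]
142 [ 74 137 140 136 136 133 135 135 131 118  36  13 110 134 1
[... 609 characters left out ...]
 35 30 31 34 31 32 40 53 56 58 57 57 58
 58]
164 [61 57 62 59 54 58 58 55 51 33 36 26 31 32 31 36 28 34 47 50 57 57 57 55
 56]
165 [61 63 60 60 57 57 61 60 56 49 33 31 32 30 29 27 27 24 32 48 55 56 58 57
 54]
166 [57 63 59 60 55 58 62 62 66 61 47 30 32 36 33 38 43 45 47 49 58 58 53 57
 51]
167 [50 58 63 61 59 63 57 60 65 64 59 45 46 49 57 51 56 58 60 57 58 57 59 57
 57]
168 [36 57 64 60 60 57 59 64 65 63 60 59 65 61 59 56 57 58 55 58 55 57 58 55
 58]
169 [28 45 56 64 63 58 62 62 60 60 64 65 63 62 61 60 57 61 57 59 58 56 58 53
 52]
170 [29 37 44 59 61 60 59 63 65 63 65 61 66 64 63 61 61 56 56 54 51 51 46 41
 38]
171 [26 29 35 44 58 58 60 65 62 63 64 61 62 62 56 53 48 46 43 42 33 32 34 36
 32]
```

```bash
python3 -m handwheel '[[0.01,0.001,-0.0015,0.03,0],[0.01,0.001,-0.0015,0.055,0],[0.01,0.001,-0.0015,0.065,0],[0.01,0.001,-0.0015,0.075,0],[0.01,0.001,-0.0015,0.085,0],[0.01,0.001,-0.0015,0.085,0]]'
python3 -m handwheel '[[0.01,0,0,0.015,0],[0.01,0,0,0.03,0],[0.01,0,0,0.04,0],[0.01,0,0,0.045,0],[0.01,0,0,0.047,0],[0.01,0,0,0.047,0]]'
python3 -c "
from h import *
from cell import read_camera
im=np.mean([read_camera('side') for _ in range(2)],0).astype(np.uint8)
pic(im,225,70,300,200,4.5,'pics/s15.png')
go(.538,.3405,.1025,96.1)"
```

```text
time_s: 21.85
tool_pos: [0.5377, 0.3401, 0.1517]
tool_rot: [-179.9, 0.0, 96.2]
force: [-0.1, -1.0, -1.8]
grip_width: 0.0257
time_s: 22.45
tool_pos: [0.5381, 0.3404, 0.1054]
tool_rot: [180.0, 0.0, 96.2]
force: [-0.7, 0.1, -2.1]
grip_width: 0.0258
t 22.55 pos [0.5384 0.3406 0.1062] rot [ 1.7995e+02 -3.0000e-02  9.6240e+01] F [-0.4  0.2 -1.8] w 0.0256
rows: tx -0.0000 ty -0.0004 tz 0.0037 tw 0.0025
```

View pics/s15.png

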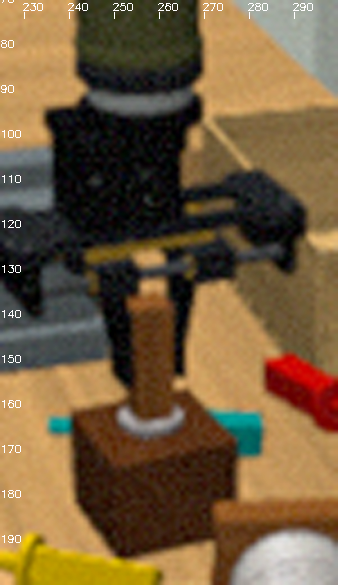

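Slightly above home; lower until contact, then release.

```bash
python3 -m handwheel '[[0.01,0,0,0.002,0],[0.01,0,0,0.004,0],[0.01,0,0,0.005,0],[0.01,0,0,0.005,0]]'
python3 -m handwheel '[[0.035,0,0,0,0],[0.05,0,0,0,0],[0.06,0,0,0,0],[0.07,0,0,0,0],[0.07,0,0,0,0],[0.07,0,0,0,0]]'
python3 -m handwheel '[[0.07,0,0,-0.03,0],[0.07,0,0,-0.07,0],[0.07,0,0,-0.12,0],[0.07,0.02,0,-0.17,0],[0.07,-0.03,0,-0.18,0],[0.07,-0.08,0,-0.18,0],[0.07,-0.08,0,-0.18,0]]'
python3 -c "
from h import *
from cell import read_camera
im=np.mean([read_camera('side') for _ in range(2)],0).astype(np.uint8)
cv2.imwrite('pics/s16r.png',im)
pic(im,225,110,345,270,3.7,'pics/s16.png')
im=read_camera('top');cv2.imwrite('pics/t16r.png',im)
go(.538,.3405,.1025,96.1)"
```

```text
time_s: 22.95
tool_pos: [0.5384, 0.3407, 0.1025]
tool_rot: [179.9, -0.1, 96.2]
force: [-2.7, -1.0, 6.0]
grip_width: 0.0257
time_s: 23.55
tool_pos: [0.538, 0.3404, 0.1004]
tool_rot: [-180.0, 0.0, 96.2]
force: [0.5, -0.2, 0.9]
grip_width: 0.0646
time_s: 24.25
tool_pos: [0.5498, 0.2512, 0.2827]
tool_rot: [179.8, 0.2, 95.5]
force: [0.4, -0.6, -0.3]
grip_width: 0.0701
t 24.4 pos [0.5466 0.2609 0.2806] rot [-1.80e+02 -6.00e-02  9.62e+01] F [-0.5  0.9  0.1] w 0.0698
rows: tx 0.0800 ty 0.0000 tz 0.1781 tw 0.0018
```

View pics/s16.png

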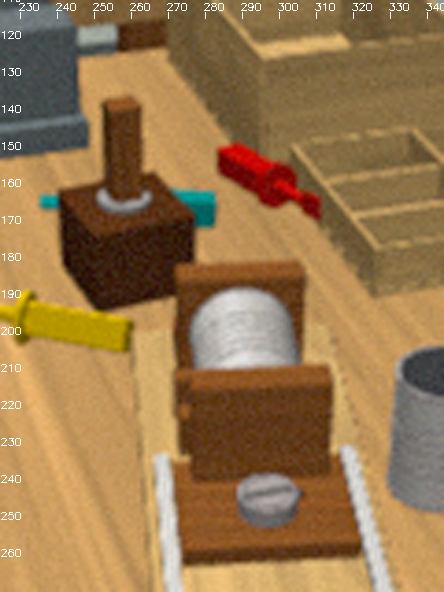

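View pics/t16r.png

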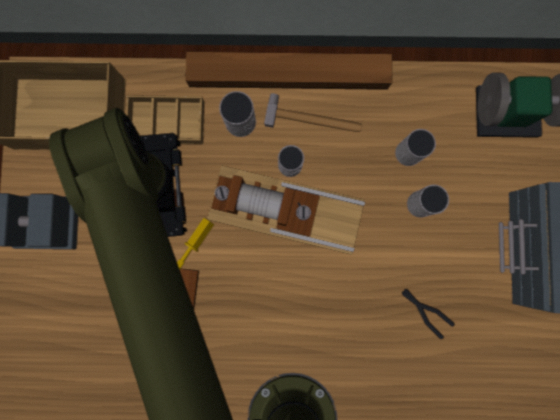

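```bash
python3 -m handwheel '[[0.07,-0.05,0,0,0],[0.07,-0.1,0,0,0],[0.07,-0.15,0,0,0],[0.07,-0.2,0,0,0],[0.07,-0.25,0,0,0],[0.07,-0.25,0,0,0],[0.07,-0.25,0,0,0],[0.07,-0.25,0,0,0]]'
python3 -c "
from h import *
from cell import read_camera
pic(read_camera('top'),135,180,195,235,10,'pics/t17.png')
pic(read_camera('side'),235,130,285,195,9,'pics/s17.png')"
```

```text
time_s: 25.2
tool_pos: [0.5739, 0.0152, 0.28]
tool_rot: [-180.0, -0.0, 96.5]
force: [0.6, 0.4, 0.4]
grip_width: 0.0701
```

View pics/t17.png

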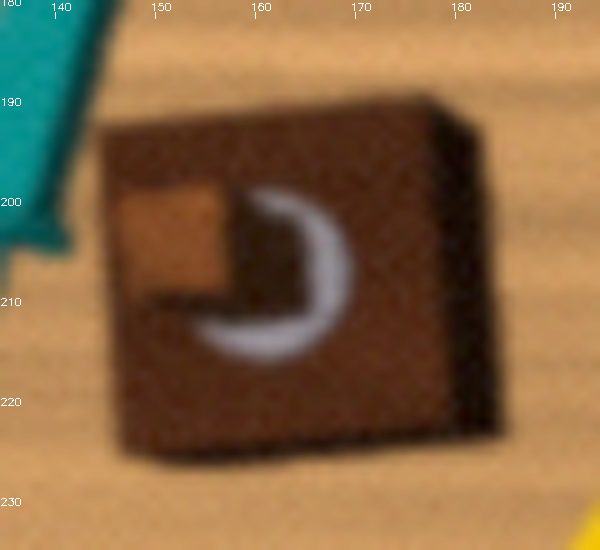

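View pics/s17.png

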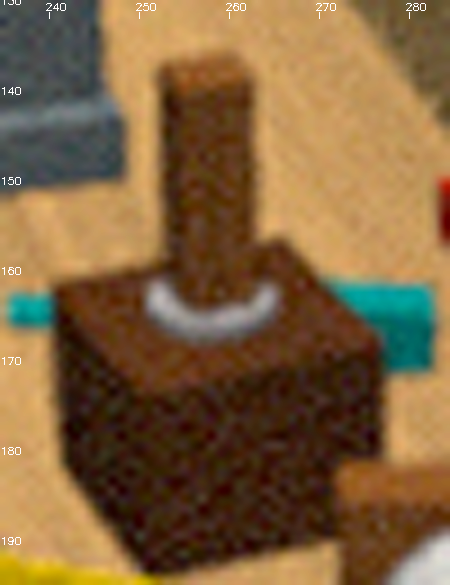

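The key stands as it did at the start: the handle top is at (152, 203) in the top view and the collar at (257, 164) in the side view, seated on the block. I'm handing in now.

```bash
python3 -c "
from cell import *
sign_off()"
```

```text
the job is handed in; nothing more can be done
```

The job is done and was handed in at about 25 s; `sign_off` reports no verdict, so the results below are from my own checks.

- **Tin:** I pushed the tailstock up to the tin and on until the motion stopped. The tool force peaked at about 17 N. The top view shows the tin held between the two walls.
- **Clamp screw:** The key's blade seated on the slot floor (tool height 0.137 m, tip about 0.040 m). I turned it about 1.5 rad clockwise, and the wrist torque rose to about 0.22 Nm. Afterwards the pointer stood about 0.9 rad from its start and the slot about 1.2 to 1.35 rad, so the head slipped roughly 0.3 to 0.4 rad.
- **Key:** It is back in its block and released. In both views it looks as it did at the start: upright, with the collar seated on the block's top.
- **Left alone:** The headstock screw and the bystanders I could see look unmoved in the pictures. The offcut was only partly visible in the last full top view.

**Disagreements:**
- The side view put the screw head about 8 mm nearer the camera along the slot than the top view did. I followed the top view, and the key seated on the first try.
- The three coloured drivers (not part of the job) fell over between the first pictures and 2.6 s. I didn't see what caused it, and the arm's tool stayed above 0.2 m where it crossed that part of the bench.

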